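# Turn the jar stand until the honey faces the mug

## Task

Turn the revolving jar stand so that the honey jar comes round to stand straight in front of the spotted mug, in line between the stand's hub and the middle of the mug. Do it gently, pushing with a closed fingertip against an arm of the star handle on top; do not touch or lift the jars, their cups or the mug, leave the other things alone, and leave the stand at rest there.

Things in the scene. Friction and masses are not known exactly. Their poses are not given: they have to be found in the camera images.
- hub (a point): Upright turning axis of the jar stand, at the height of the star handle's arms, 180 mm above the worktop. Stand: fixed round foot (radius 75 mm); above it the post, three cups and star handle turn as one, without end either way, with a damped drag (about 2 N at an arm, 5 N at 1 rad/s), and stay where left. Wooden hub: radius 17 mm, its top 14 mm above this point.
- spoke_tip_0 (a point): Centre of the wooden ball (radius 9 mm) ending one of the star handle's three arms, 87 mm from the axis, 180 mm above the worktop. The arm is a level round bar of radius 5 mm from hub to ball. The arms are 120 degrees apart, each above a gap between two cups. Between the arms all is free down to the tallest jar's top, 131 mm above the worktop.
- spoke_tip_1 (a point): Centre of the wooden ball (radius 9 mm) ending one of the star handle's three arms, 87 mm from the axis, 180 mm above the worktop. The arm is a level round bar of radius 5 mm from hub to ball. The arms are 120 degrees apart, each above a gap between two cups. Between the arms all is free down to the tallest jar's top, 131 mm above the worktop.
- spoke_tip_2 (a point): Centre of the wooden ball (radius 9 mm) ending one of the star handle's three arms, 87 mm from the axis, 180 mm above the worktop. The arm is a level round bar of radius 5 mm from hub to ball. The arms are 120 degrees apart, each above a gap between two cups. Between the arms all is free down to the tallest jar's top, 131 mm above the worktop.
- star_handle: The star handle; origin on the turning axis at the worktop, z up; it turns with the stand. Its arms lie 180 mm above the worktop.
- jar_carrier: The three steel cups with their hub, turning with the stand and the star handle; origin on the turning axis at the worktop, z up. The cups reach 44 mm above the worktop and 91 mm from the axis.
- bay_0 (a point): Middle of the inner floor of one of the three jar cups (inner radius 27.5 mm, rim 22 mm above this floor, floor 22 mm above the worktop), 60 mm from the turning axis. Its x axis points level and straight outward from the stand's axis through the cup, z up; it turns with the stand.
- bay_1 (a point): Middle of the inner floor of one of the three jar cups (inner radius 27.5 mm, rim 22 mm above this floor, floor 22 mm above the worktop), 60 mm from the turning axis. Its x axis points level and straight outward from the stand's axis through the cup, z up; it turns with the stand.
- bay_2 (a point): Middle of the inner floor of one of the three jar cups (inner radius 27.5 mm, rim 22 mm above this floor, floor 22 mm above the worktop), 60 mm from the turning axis. Its x axis points level and straight outward from the stand's axis through the cup, z up; it turns with the stand.
- stand_turn (a joint): Turning angle of the stand in rad since the start (0 at the start), growing counterclockwise seen from above. Unlimited both ways.
- honey_jar: Honey jar: squat glass jar with golden contents and a wide black lid, 50 mm across and 75 mm high (the lowest of the three jars), loose in one of the three cups (it may be any). Origin: centre of its underside.
- salt_shaker: Salt shaker, clear with a grey domed cap, 44 mm across and 90 mm high, loose in another cup. Origin: centre of its underside.
- spice_f: Slim spice jar with a red cap, 45 mm across and 109 mm high (the tallest of the three), loose in another cup. Origin: centre of its underside.
- mug: The spotted white mug standing on the worktop beside the stand, 78 mm across without its handle, 93 mm high. Origin: on its underside, 18 mm from the middle of its round body towards the handle; the handle points along its own -y.
- mug_middle (a point): Middle of the mug's round body, 50 mm above its underside. It stands 160 to 260 mm from the stand's axis.
- small_cup: Bystander: small low white cup with a reddish inside, 51 mm high, at the back left.
- lemon: Bystander: lemon, 71 mm long, at the front left.
- timer: Bystander: round kitchen timer, 65 mm across, 39 mm high, in front of the stand.
- peeler: Bystander: dark green hand peeler, 170 mm long, lying in front of the stand.
Mind the look-alikes: they are no part of the job. Leave any blue look-alike of the honey_jar alone. Leave any green look-alike of the mug alone.

How it is judged:
On the way, in this order (a step that is already met when the one before it is completed fails the run):
1. a finger pushes on the star handle (contact force between the fingers and star_handle above 0.3 N), for 0.02 s.
2. the honey jar faces the mug (((horizontal distance between honey_jar and bay_0 below 0.012 m and y of mug_middle in the frame of bay_0 between -0.03 and 0.03 m and x of mug_middle in the frame of bay_0 above 0 m) or (horizontal distance between honey_jar and bay_1 below 0.012 m and y of mug_middle in the frame of bay_1 between -0.03 and 0.03 m and x of mug_middle in the frame of bay_1 above 0 m) or (horizontal distance between honey_jar and bay_2 below 0.012 m and y of mug_middle in the frame of bay_2 between -0.03 and 0.03 m and x of mug_middle in the frame of bay_2 above 0 m))), for 0.2 s.
At the end, for the whole second after the job is handed in: The line from the stand's axis outward through the honey jar's cup passes within 30 mm of the mug's middle; the stand is still (under 0.05 rad/s); all jars upright (0.15 rad) in cups (12 mm from the middle, 8 mm in height); the mug upright (0.1 rad), moved under 12 mm (((horizontal distance between honey_jar and bay_0 below 0.012 m and y of mug_middle in the frame of bay_0 between -0.03 and 0.03 m and x of mug_middle in the frame of bay_0 above 0 m) or (horizontal distance between honey_jar and bay_1 below 0.012 m and y of mug_middle in the frame of bay_1 between -0.03 and 0.03 m and x of mug_middle in the frame of bay_1 above 0 m) or (horizontal distance between honey_jar and bay_2 below 0.012 m and y of mug_middle in the frame of bay_2 between -0.03 and 0.03 m and x of mug_middle in the frame of bay_2 above 0 m)) and angle between each of honey_jar, salt_shaker, spice_f's own z axis and vertical below 0.15 rad and ((horizontal distance between honey_jar and bay_0 below 0.012 m and z of honey_jar in the frame of bay_0 between -0.008 and 0.008 m) or (horizontal distance between honey_jar and bay_1 below 0.012 m and z of honey_jar in the frame of bay_1 between -0.008 and 0.008 m) or (horizontal distance between honey_jar and bay_2 below 0.012 m and z of honey_jar in the frame of bay_2 between -0.008 and 0.008 m)) and ((horizontal distance between salt_shaker and bay_0 below 0.012 m and z of salt_shaker in the frame of bay_0 between -0.008 and 0.008 m) or (horizontal distance between salt_shaker and bay_1 below 0.012 m and z of salt_shaker in the frame of bay_1 between -0.008 and 0.008 m) or (horizontal distance between salt_shaker and bay_2 below 0.012 m and z of salt_shaker in the frame of bay_2 between -0.008 and 0.008 m)) and ((horizontal distance between spice_f and bay_0 below 0.012 m and z of spice_f in the frame of bay_0 between -0.008 and 0.008 m) or (horizontal distance between spice_f and bay_1 below 0.012 m and z of spice_f in the frame of bay_1 between -0.008 and 0.008 m) or (horizontal distance between spice_f and bay_2 below 0.012 m and z of spice_f in the frame of bay_2 between -0.008 and 0.008 m)) and velocity of joint stand_turn between -0.05 and 0.05 rad/s and distance of mug from where it was at the start of the episode below 0.012 m and angle between mug's own z axis and vertical below 0.1 rad); the robot touches nothing.
It fails at once if the robot touches a jar, the jar cups or the mug (contact force between any of the fingers, the arm and honey_jar above 0.5 N or contact force between any of the fingers, the arm and salt_shaker above 0.5 N or contact force between any of the fingers, the arm and spice_f above 0.5 N or contact force between any of the fingers, the arm and jar_carrier above 0.5 N or contact force between any of the fingers, the arm and mug above 0.5 N).
It fails at once if a jar is lifted, tipped or leaves its cup (not (angle between honey_jar's own z axis and vertical below 0.35 rad and ((horizontal distance between honey_jar and bay_0 below 0.012 m and z of honey_jar in the frame of bay_0 between -0.015 and 0.015 m) or (horizontal distance between honey_jar and bay_1 below 0.012 m and z of honey_jar in the frame of bay_1 between -0.015 and 0.015 m) or (horizontal distance between honey_jar and bay_2 below 0.012 m and z of honey_jar in the frame of bay_2 between -0.015 and 0.015 m))) or not (angle between salt_shaker's own z axis and vertical below 0.35 rad and ((horizontal distance between salt_shaker and bay_0 below 0.012 m and z of salt_shaker in the frame of bay_0 between -0.015 and 0.015 m) or (horizontal distance between salt_shaker and bay_1 below 0.012 m and z of salt_shaker in the frame of bay_1 between -0.015 and 0.015 m) or (horizontal distance between salt_shaker and bay_2 below 0.012 m and z of salt_shaker in the frame of bay_2 between -0.015 and 0.015 m))) or not (angle between spice_f's own z axis and vertical below 0.35 rad and ((horizontal distance between spice_f and bay_0 below 0.012 m and z of spice_f in the frame of bay_0 between -0.015 and 0.015 m) or (horizontal distance between spice_f and bay_1 below 0.012 m and z of spice_f in the frame of bay_1 between -0.015 and 0.015 m) or (horizontal distance between spice_f and bay_2 below 0.012 m and z of spice_f in the frame of bay_2 between -0.015 and 0.015 m)))).
It fails at once if the mug or another bystander is moved (15 mm) (distance of any of mug, small_cup, lemon, timer, peeler from where it was at the start of the episode above 0.015 m).
It fails at once if the stand is spun hard (over 2.5 rad/s) instead of turned gently (velocity of joint stand_turn above 2.5 rad/s or velocity of joint stand_turn below -2.5 rad/s).
It fails at once if the star handle is pushed with more than 20 N (contact force between any of the fingers, the arm and star_handle above 20 N).
It also fails if it takes over 51 s, if anything falls off the work surface, if the arm or the gripper's body presses on something with over 40 N, if the wrist force passes 120 N, or if a joint passes its speed limit or range.

## Robot

A 6-joint arm with a two-finger parallel gripper is mounted at the origin on a cart in front of the work surface, level with it; the furniture and walls round the work are solid. World frame = base frame: x ahead of the robot, y to its left, z up, the work surface at z = 0. Lengths are in m, angles in rad, forces in N, time in s.
With the tool pointing down it reaches from about 0.35 to 0.775 m from the base axis. Payload 5.5 kg.
Tool frame: the origin (TCP) lies at the very end of the fingers, on their centre line; the grasp point (between the pads) lies behind it (env.hold_point_z is the z of the grasp point in the tool frame, in m); z points along the fingers, y is the line along which they close (so a half turn about z gives the same grasp; the last joint's range is limited). The gripper opens to 85 mm and grips with 20 to 120 N. Pads are 22 mm wide; open, the fingers measure 114 mm over their backs; the gripper's body (76 mm by 85 mm) begins 54 mm behind the grasp point. The pads swing forward as they close: fully open they stand 13 mm farther back than shut.
Start: joints at [1.119, 0.313, 0.046, 1.304, 0, 1.431], TCP at [0.176, 0.547, 0.231] pointing down, gripper open.
Joint ranges: [-2.76, 2.76], [-0.86, 1.69], [-1.03, 1.26], [-2.2, 2.34], [-1.47, 1.5], [-3.14, 3.14]. Speed limits (rad/s): [2.57, 2.57, 3.14, 3.14, 3.14, 3.14].

## Interface

Orientations are given as a unit quaternion [w, x, y, z].
In Python, from workcell import env gives the robot as it stands.
- The arm moves only by the tool arm_command, never from a script. Its argument "rows" is a list of rows, each an object with "delta_pos": the shift along the tool's x, y, z scaled (see below), a list of three; "rot": the turn, a rotation vector about the tool's x, y, z scaled (see below), a list of three; "fingers": the closure, from 0 (fully open) to 1 (shut). A call has 1 to 20 rows; each row shifts and turns the commanded pose from where the row before left it, along the tool's axes as they then stand; what a row does not reach is not made up. The controller multiplies each number of a shift by 0.02 m and each number of a turn by 360 degrees. A row lasts 1/10 s, in which the tool goes at most 50 mm and 8.59 degrees, less where a joint would pass 70% of its speed; a pose out of reach is approached as far as the arm can. A call with a number of a shift or a turn outside -1 to 1 is refused whole. A call with a gripper value outside its range is refused whole. The fingers move at their own pace and stop on an object; "squeeze" is the grip in N (left out, the last holds). Time passes only in rows, so rows that do not move let the fingers close. It gives the time, the measured TCP pose, the force and the opening at its end, in the units of the state.
- env.get_state(): the state, without advancing time (a new reading comes with each control period).
- env.read_camera(name): name is "scene" or "side" or "wrist"; returns (picture, depth): 420x560x3 uint8, blue, green, red; 420x560 float32, m along the optical axis (not along the pixel's ray), 0 where there is no reading.
- env.get_calibration(name): a dict with "mtx" (3x3 intrinsics, pixels), "distortion" ([k1, k2, p1, p2, k3] as OpenCV has them; the pictures are not rectified), "R" (3x3) and "t" (3): a world point X has camera coordinates R X + t. Camera axes: x right, y down, z forward; pixel columns grow to the right and rows downward; lengths in m; the calibration is good to about 2 mm. A picture is of the moment at which its call begins: read the wrist's pose just before it. get_calibration takes no time and is no camera call; for the wrist camera it gives the pose at the moment of the call.
- env.hand_in(): hands the job in, once; it reports no verdict.
The state is a dict: "clock": time; "joint_pos": joint angles; "qvel": joint speeds; "tau": joint torques, N m; "tcp_pos": TCP position; "orientation": TCP orientation; "wrist_force": force on the tool from outside, world axes, zero at the start; "ft_torque": the same for the moment, N m; "finger_gap": finger opening in m.
Only numpy, scipy, OpenCV 4.12 (cv2) and the standard library are available. Lean on these libraries where they do the work, as an engineer would, in place of code of your own. Each camera call takes 0.05 s, during which the arm holds its last target. There are 200 camera calls.

## Working session

There is one attempt and no reset: what is moved stays moved. The work goes in short steps, Python scripts to look and compute and a tool call to move; the robot and the scene stay as the last step left them, time stands still between calls to the robot, and variables do not carry over. Pictures are saved under pics/ and viewed, on a budget of 10 in all, crops included, one or two more only if the job needs it, and the job is handed in when it is done.

Besides the shell and the picture viewer there is one more tool, called after "Call:" by a JSON object that holds its "method" and its "body", one argument or row to a line. arm_command: Moves the arm, as the interface text tells. Shifts and turns lie within -1 to 1; 1 stands for 0.02 m of shift or 360 degrees of turn. Its arguments: {"type":"object","properties":{"rows":{"type":"array","items":{"type":"object","properties":{"delta_pos":{"type":"array","items":{"type":"number","minimum":-1,"maximum":1}},"rot":{"type":"array","items":{"type":"number","minimum":-1,"maximum":1}},"fingers":{"type":"number"}}}},"squeeze":{"type":"number"}},"required":["rows"]}

```bash
mkdir -p pics; cat > h.py <<'E'
import numpy as np, cv2
from workcell import env
def cap(n):
    c=env.get_calibration(n); p,d=env.read_camera(n); return p,d,c
def pts(d,c):
    h,w=d.shape; u,v=np.meshgrid(np.arange(w),np.arange(h))
    q=cv2.undistortPoints(np.stack([u,v],-1).reshape(-1,1,2).astype(float),np.array(c["mtx"]),np.array(c["distortion"])).reshape(h,w,2)
    X=np.dstack([q[...,0]*d,q[...,1]*d,d]); W=(X-np.array(c["t"]))@np.array(c["R"])
    W[d<=0]=np.nan; return W
E
python3 - <<'E'
from h import *
for n in("scene","side"):
    p,d,c=cap(n); np.savez(n+"0.npz",p=p,d=d,W=pts(d,c)); cv2.imwrite(f"pics/{n}0.png",p)
    print(n,-np.array(c["R"]).T@np.array(c["t"]))
s=env.get_state(); print(s, env.hold_point_z)
E
```

```text
scene [ 0.14322375 -0.48797309  0.89147818]
side [ 0.34017428 -0.64584076  0.61186304]
{'clock': 0.1, 'joint_pos': array([ 1.11940101e+00,  3.13942901e-01,  4.51339696e-02,  1.30363405e+00,
       -2.10883508e-05,  1.43115341e+00]), 'qvel': array([-0.00070252, -0.00327116,  0.00168082,  0.00065547,  0.00044507,
        0.00104378]), 'tau': array([ 3.59009093e-03, -4.81726527e+01,  2.99243331e+01,  1.27465610e-02,
       -1.07879255e-04, -9.25518968e-07]), 'tcp_pos': array([0.17620833, 0.54686171, 0.23050497]), 'orientation': array([-2.29696441e-04,  1.55245676e-01,  9.87875550e-01, -7.90709675e-04]), 'wrist_force': array([ 0.23016905, -0.66954838, -0.4723214 ]), 'ft_torque': array([ 0.01228903, -0.03690051,  0.0350817 ]), 'finger_gap': 0.0853807483626568} -0.0187
```

View pics/scene0.png

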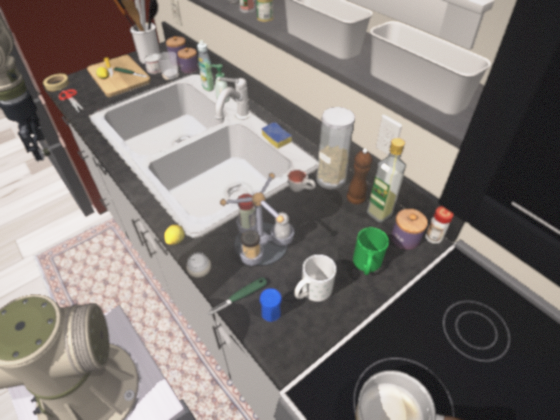

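View pics/side0.png

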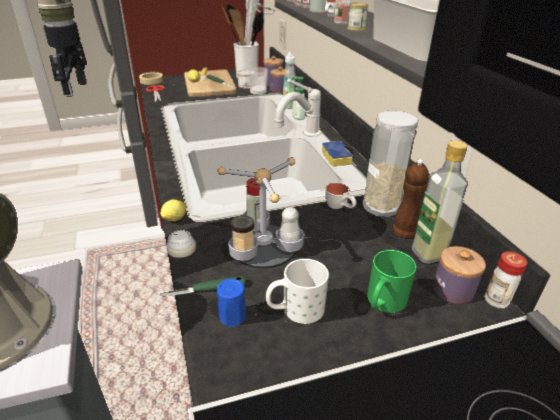

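The scene view shows the star hub at about (258,198), the spotted mug at (317,278), and the honey jar (golden, dark lid) at the front at (250,245). In the side view the hub is at (263,175), the honey jar at (242,235), the salt at (290,228) and the red-capped spice jar behind. The blue cup and the green mug are decoys.

```bash
cat > m.py <<'E'
from h import *
def star(W,p,c0=None,verbose=True):
    z=W[...,2]; m=(abs(z-.18)<.022)
    return m
E
python3 - <<'E'
from h import *
from scipy.optimize import least_squares
for n in("scene","side"):
    f=np.load(n+"0.npz"); p,W=f["p"],f["W"]; z=W[...,2]
    box=((slice(165,270),slice(215,300)) if n=="scene" else (slice(150,265),slice(210,310)))
    w=W[box].reshape(-1,3); q=p[box].reshape(-1,3).astype(int)
    k=(abs(w[:,2]-.182)<.02); a=w[k]; print(n,"handle n",len(a),"bbox",a.min(0).round(3),a.max(0).round(3))
    hi=w[(w[:,2]>.189)&(w[:,2]<.2)]; print(" top",np.median(hi,0).round(4),len(hi))
    # 3-arm fit
    def res(x):
        r=a[:,:2]-x[:2]; th=np.arctan2(r[:,1],r[:,0]); R=np.hypot(*r.T)
        dth=(th-x[2]+np.pi/3)%(2*np.pi/3)-np.pi/3
        return np.where(np.abs(dth)<np.pi/2,R*np.sin(dth),R)
    best=min((least_squares(res,[*np.median(hi[:,:2],0),t],loss="soft_l1",f_scale=.004) for t in np.deg2rad([0,30,60,90])),key=lambda s:s.cost)
    x=best.x; r=a[:,:2]-x[:2]; R=np.hypot(*r.T); th=np.degrees(np.arctan2(r[:,1],r[:,0]))
    print(" hub",x[:2].round(4),"arm deg",np.degrees(x[2]).round(1)%120,best.cost, "Rmax",np.percentile(R,98))
    # mug
    box=((slice(250,305),slice(290,340)) if n=="scene" else (slice(258,325),slice(262,332)))
    w=W[box].reshape(-1,3); a=w[(w[:,2]>.086)&(w[:,2]<.1)]; 
    def rc(x):return np.hypot(a[:,0]-x[0],a[:,1]-x[1])-.037
    s=least_squares(rc,np.median(a[:,:2],0),loss="soft_l1",f_scale=.003); print(" mug",s.x.round(4),len(a),s.cost)
    # jar tops
    bx=((slice(185,270),slice(230,300)) if n=="scene" else (slice(170,262),slice(222,310)))
    w=W[bx].reshape(-1,3)
    for nm,h in(("honey",.097),("salt",.112),("spice",.131)):
        a=w[(abs(w[:,2]-h)<.004)&(np.hypot(*(w[:,:2]-x[:2]).T)>.03)&(np.hypot(*(w[:,:2]-x[:2]).T)<.09)]
        r=a[:,:2]-x[:2]; print(" ",nm,len(a),np.degrees(np.arctan2(r[:,1],r[:,0])).round()[::max(1,len(a)//12)])
E
cat > crop.py <<'E'
from h import *
a=cv2.resize(np.load("scene0.npz")["p"][165:275,215:315],None,fx=4,fy=4,interpolation=cv2.INTER_CUBIC)
b=cv2.resize(np.load("side0.npz")["p"][150:270,205:315],None,fx=3.6,fy=3.6,interpolation=cv2.INTER_CUBIC)
o=np.zeros((440,796,3),np.uint8);o[:440,:400]=a[:440,:400];o[:432,400:796]=b[:432,:396];cv2.imwrite("pics/crop0.png",o)
E
python3 crop.py
```

```text
scene handle n 525 bbox [ 0.462 -0.011  0.168] [0.628 0.135 0.196]
 top [0.544  0.0824 0.1917] 82
 hub [0.543  0.0816] arm deg 29.0 0.0032645857884573007 Rmax 0.09246625667276728
 mug [ 0.5631 -0.1215] 200 0.0007382248301581961
  honey 296 [ 105.  103.  -43. -151. -160. -133. -165. -152. -137. -163. -150. -135.
 -142.]
  salt 55 [ 70.  77.  80. 105.  87. 106.  98. -19. -23. -26. -28. -27. -31. -36.]
  spice 98 [ 84.  86.  73.  82.  93.  77.  90.  81.  97. 107.  96. 105. 103.]
side handle n 718 bbox [ 0.462 -0.012  0.162] [0.628 0.134 0.193]
 top [0.5445 0.0818 0.1914] 66
 hub [0.5443 0.0807] arm deg 28.80000000000001 0.004549960517157053 Rmax 0.09183971475814445
 mug [ 0.5663 -0.1218] 332 0.0004667349326129651
  honey 371 [ 106.   87. -173. -165. -158. -163. -159. -147. -130. -153. -139. -153.
 -131.]
  salt 85 [107. 105. 101. 107.  92.  95. -20. -27. -30. -34. -29. -34. -36.]
  spice 99 [ 92.  90.  90.  92.  96.  99. 106.  92. 102.  84.  94. 100.  95.]
```

View pics/crop0.png

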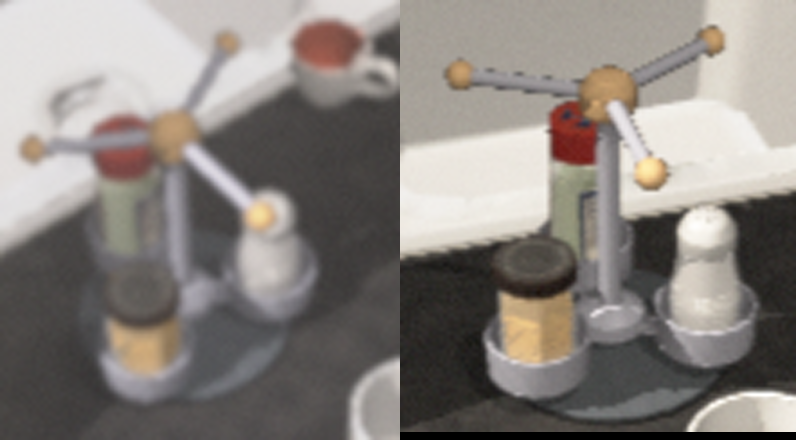

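```bash
python3 - <<'E'
from h import *
A=np.array([.176,.547]);B=np.array([.52,.155]);L=np.linalg.norm(B-A);u=(B-A)/L;n=np.array([-u[1],u[0]])
for f in("scene","side"):
    W=np.load(f+"0.npz")["W"].reshape(-1,3);W=W[~np.isnan(W[:,0])]
    s=(W[:,:2]-A)@u;t=(W[:,:2]-A)@n
    k=(s>.15)&(s<L+.05)&(abs(t)<.10)&(W[:,2]>.1)
    w=W[k];print(f,k.sum()); print(np.c_[s[k],t[k],w[:,2]][::max(1,k.sum()//15)].round(2))
R=cv2.Rodrigues
from scipy.spatial.transform import Rotation as Ro
q=env.get_state()["orientation"];M=Ro.from_quat(q[[1,2,3,0]]).as_matrix();print(M.round(3))
print("move",(M.T@np.array([*(B-A),.0])/.02).round(2))
E
```

```text
scene 354
[[ 0.54  0.03  0.13]
 [ 0.54  0.02  0.13]
 [ 0.53  0.01  0.13]
 [ 0.56 -0.04  0.18]
 [ 0.55 -0.04  0.18]
 [ 0.53 -0.05  0.18]
 [ 0.52 -0.05  0.19]
 [ 0.56  0.    0.13]
 [ 0.53 -0.    0.13]
 [ 0.53 -0.    0.13]
 [ 0.54 -0.01  0.13]
 [ 0.55 -0.01  0.13]
 [ 0.57  0.    0.11]
 [ 0.55 -0.01  0.12]
 [ 0.56 -0.    0.11]
 [ 0.56 -0.01  0.1 ]]
side 427
[[ 0.51 -0.05  0.19]
 [ 0.51 -0.06  0.18]
 [ 0.52 -0.05  0.18]
 [ 0.52 -0.06  0.18]
 [ 0.57 -0.03  0.18]
 [ 0.56 -0.04  0.18]
 [ 0.56 -0.04  0.18]
 [ 0.53  0.02  0.13]
 [ 0.54  0.01  0.13]
 [ 0.54 -0.    0.13]
 [ 0.54 -0.01  0.13]
 [ 0.55 -0.01  0.12]
 [ 0.55 -0.01  0.12]
 [ 0.56 -0.    0.11]
 [ 0.56 -0.    0.11]
 [ 0.56 -0.    0.1 ]]
[[-0.952  0.307 -0.001]
 [ 0.307  0.952 -0.001]
 [ 0.    -0.002 -1.   ]]
move [-2.238e+01 -1.338e+01  2.000e-02]
```

Call:
{"method": "arm_command", "body": {
  "rows": [
    {"delta_pos": [0, 0, -1], "fingers": 1},
    {"delta_pos": [0, 0, -1], "fingers": 1},
    {"delta_pos": [0, 0, 0], "fingers": 1},
    {"delta_pos": [0, 0, 0], "fingers": 1}
  ]
}}

```text
schema error: expected keys delta_pos, rot, fingers
```

The path is clear. I'll include all three keys in each row from here on.

Call:
{"method": "arm_command", "body": {
  "rows": [
    {"delta_pos": [0, 0, -1], "rot": [0, 0, 0], "fingers": 1},
    {"delta_pos": [0, 0, -0.5], "rot": [0, 0, 0], "fingers": 1},
    {"delta_pos": [-0.93, -0.56, 0], "rot": [0, 0, 0], "fingers": 1},
    {"delta_pos": [-0.93, -0.56, 0], "rot": [0, 0, 0], "fingers": 1},
    {"delta_pos": [-0.93, -0.56, 0], "rot": [0, 0, 0], "fingers": 1},
    {"delta_pos": [-0.93, -0.56, 0], "rot": [0, 0, 0], "fingers": 1},
    {"delta_pos": [-0.93, -0.56, 0], "rot": [0, 0, 0], "fingers": 1},
    {"delta_pos": [-0.93, -0.56, 0], "rot": [0, 0, 0], "fingers": 1},
    {"delta_pos": [-0.93, -0.56, 0], "rot": [0, 0, 0], "fingers": 1},
    {"delta_pos": [-0.93, -0.56, 0], "rot": [0, 0, 0], "fingers": 1},
    {"delta_pos": [-0.93, -0.56, 0], "rot": [0, 0, 0], "fingers": 1},
    {"delta_pos": [-0.93, -0.56, 0], "rot": [0, 0, 0], "fingers": 1},
    {"delta_pos": [-0.93, -0.56, 0], "rot": [0, 0, 0], "fingers": 1},
    {"delta_pos": [-0.93, -0.56, 0], "rot": [0, 0, 0], "fingers": 1},
    {"delta_pos": [0, 0, 0], "rot": [0, 0, 0], "fingers": 1},
    {"delta_pos": [0, 0, 0], "rot": [0, 0, 0], "fingers": 1}
  ]
}}

```text
clock: 1.7
tcp_pos: [0.3477, 0.3508, 0.2613]
orientation: [-0.0, 0.156, 0.988, 0.0]
wrist_force: [0.4, 0.3, -0.4]
finger_gap: 0.0004
```

Call:
{"method": "arm_command", "body": {
  "rows": [
    {"delta_pos": [-0.94, -0.6, 0], "rot": [0, 0, 0], "fingers": 1},
    {"delta_pos": [-0.94, -0.6, 0], "rot": [0, 0, 0], "fingers": 1},
    {"delta_pos": [-0.94, -0.6, 0], "rot": [0, 0, 0], "fingers": 1},
    {"delta_pos": [-0.94, -0.6, 0], "rot": [0, 0, 0], "fingers": 1},
    {"delta_pos": [-0.94, -0.6, 0], "rot": [0, 0, 0], "fingers": 1},
    {"delta_pos": [-0.94, -0.6, 0], "rot": [0, 0, 0], "fingers": 1},
    {"delta_pos": [-0.94, -0.6, 0], "rot": [0, 0, 0], "fingers": 1},
    {"delta_pos": [-0.94, -0.6, 0], "rot": [0, 0, 0], "fingers": 1},
    {"delta_pos": [-0.94, -0.6, 0], "rot": [0, 0, 0], "fingers": 1},
    {"delta_pos": [-0.94, -0.6, 0], "rot": [0, 0, 0], "fingers": 1},
    {"delta_pos": [-0.94, -0.6, 0], "rot": [0, 0, 0], "fingers": 1},
    {"delta_pos": [-0.94, -0.6, 0], "rot": [0, 0, 0], "fingers": 1},
    {"delta_pos": [0, 0, 0], "rot": [0, 0, 0], "fingers": 1},
    {"delta_pos": [0, 0, 0], "rot": [0, 0, 0], "fingers": 1}
  ]
}}

```text
clock: 3.1
tcp_pos: [0.5178, 0.1453, 0.2611]
orientation: [-0.0, 0.155, 0.988, 0.0]
wrist_force: [-0.0, 0.8, 0.7]
finger_gap: 0.0001
```

```bash
python3 - <<'E'
from h import *
a,_,_=cap("scene");b,_,_=cap("side")
o=np.zeros((480,800,3),np.uint8);o[:480,:400]=cv2.resize(a[140:300,195:328],(400,480));o[:480,400:]=cv2.resize(b[120:280,195:328],(400,480));cv2.imwrite("pics/c1.png",o)
E
```

```text
(no output)
```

View pics/c1.png

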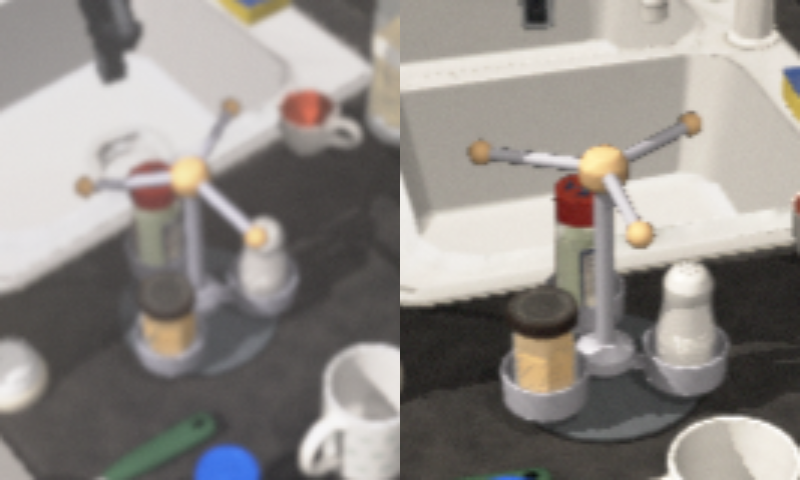

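Both views show the fingertip above the gap between the two rear arms (scene crop, about (110,70)), over the spice jar side. Next I lower it and work out the arc.

Call:
{"method": "arm_command", "body": {
  "rows": [
    {"delta_pos": [0, 0, 1], "rot": [0, 0, 0], "fingers": 1},
    {"delta_pos": [0, 0, 1], "rot": [0, 0, 0], "fingers": 1},
    {"delta_pos": [0, 0, 1], "rot": [0, 0, 0], "fingers": 1},
    {"delta_pos": [0, 0, 1], "rot": [0, 0, 0], "fingers": 1},
    {"delta_pos": [0, 0, 0.9], "rot": [0, 0, 0], "fingers": 1},
    {"delta_pos": [0, 0, 0], "rot": [0, 0, 0], "fingers": 1},
    {"delta_pos": [0, 0, 0], "rot": [0, 0, 0], "fingers": 1}
  ]
}}

```text
clock: 3.9
tcp_pos: [0.5176, 0.1454, 0.1636]
orientation: [-0.0, 0.155, 0.988, 0.0]
wrist_force: [0.0, 0.9, 1.4]
finger_gap: 0.0001
```

```bash
cat > arc.py <<'E'
import sys
from h import *
from scipy.spatial.transform import Rotation as Ro
H=np.array([.544,.081]);s=env.get_state();q=s["orientation"];M=Ro.from_quat(q[[1,2,3,0]]).as_matrix()
r=s["tcp_pos"][:2]-H;a0=np.degrees(np.arctan2(r[1],r[0]))%360;print("now",s["tcp_pos"].round(4),a0,np.hypot(*r),s["wrist_force"])
a1=float(sys.argv[1]);n=int(sys.argv[2]);P=s["tcp_pos"][:2]
for a in np.linspace(a0,a1,n+1)[1:]:
    Q=H+.066*np.array([np.cos(np.radians(a)),np.sin(np.radians(a))]);print((M.T@[*(Q-P),0]/.02).round(2)[:2].tolist(),end=" ");P=Q
E
python3 arc.py 187 25
```

```text
now [0.5176 0.1454 0.1636] 112.3083852930213 0.06960704499882381 [0.00920388 0.87621448 1.38037745]
[0.01, -0.25] [0.12, -0.12] [0.12, -0.13] [0.11, -0.13] [0.1, -0.14] [0.09, -0.14] [0.09, -0.15] [0.08, -0.15] [0.07, -0.16] [0.06, -0.16] [0.05, -0.16] [0.05, -0.17] [0.04, -0.17] [0.03, -0.17] [0.02, -0.17] [0.01, -0.17] [0.0, -0.17] [-0.01, -0.17] [-0.02, -0.17] [-0.03, -0.17] [-0.03, -0.17] [-0.04, -0.17] [-0.05, -0.16] [-0.06, -0.16] [-0.07, -0.16]
```

Call:
{"method": "arm_command", "body": {
  "rows": [
    {"delta_pos": [0.01, -0.25, 0], "rot": [0, 0, 0], "fingers": 1},
    {"delta_pos": [0.12, -0.12, 0], "rot": [0, 0, 0], "fingers": 1},
    {"delta_pos": [0.12, -0.13, 0], "rot": [0, 0, 0], "fingers": 1},
    {"delta_pos": [0.11, -0.13, 0], "rot": [0, 0, 0], "fingers": 1},
    {"delta_pos": [0.1, -0.14, 0], "rot": [0, 0, 0], "fingers": 1},
    {"delta_pos": [0.09, -0.14, 0], "rot": [0, 0, 0], "fingers": 1},
    {"delta_pos": [0.09, -0.15, 0], "rot": [0, 0, 0], "fingers": 1},
    {"delta_pos": [0.08, -0.15, 0], "rot": [0, 0, 0], "fingers": 1},
    {"delta_pos": [0.07, -0.16, 0], "rot": [0, 0, 0], "fingers": 1},
    {"delta_pos": [0.06, -0.16, 0], "rot": [0, 0, 0], "fingers": 1},
    {"delta_pos": [0.05, -0.16, 0], "rot": [0, 0, 0], "fingers": 1},
    {"delta_pos": [0.05, -0.17, 0], "rot": [0, 0, 0], "fingers": 1}
  ]
}}

```text
clock: 5.1
tcp_pos: [0.4886, 0.1151, 0.1633]
orientation: [0.0, 0.155, 0.988, 0.0]
wrist_force: [4.3, 3.4, -0.2]
finger_gap: 0.0
```

```bash
sed -i 's/\.066/.057/' arc.py; python3 arc.py 184 12
```

```text
now [0.4886 0.1151 0.1633] 148.39315850693197 0.06506086030295448 [ 4.31608081  3.43141455 -0.23592258]
[-0.36, -0.24] [0.02, -0.15] [0.02, -0.15] [0.01, -0.15] [0.0, -0.15] [-0.01, -0.15] [-0.01, -0.15] [-0.02, -0.15] [-0.03, -0.14] [-0.04, -0.14] [-0.04, -0.14] [-0.05, -0.14]
```

Call:
{"method": "arm_command", "body": {
  "rows": [
    {"delta_pos": [-0.18, -0.05, 0], "rot": [0, 0, 0], "fingers": 1},
    {"delta_pos": [-0.18, -0.08, 0], "rot": [0, 0, 0], "fingers": 1},
    {"delta_pos": [0.02, -0.15, 0], "rot": [0, 0, 0], "fingers": 1},
    {"delta_pos": [0.02, -0.15, 0], "rot": [0, 0, 0], "fingers": 1},
    {"delta_pos": [0.01, -0.15, 0], "rot": [0, 0, 0], "fingers": 1},
    {"delta_pos": [0, -0.15, 0], "rot": [0, 0, 0], "fingers": 1},
    {"delta_pos": [-0.01, -0.15, 0], "rot": [0, 0, 0], "fingers": 1},
    {"delta_pos": [-0.01, -0.15, 0], "rot": [0, 0, 0], "fingers": 1},
    {"delta_pos": [-0.02, -0.15, 0], "rot": [0, 0, 0], "fingers": 1},
    {"delta_pos": [-0.03, -0.14, 0], "rot": [0, 0, 0], "fingers": 1},
    {"delta_pos": [-0.04, -0.14, 0], "rot": [0, 0, 0], "fingers": 1},
    {"delta_pos": [-0.04, -0.14, 0], "rot": [0, 0, 0], "fingers": 1}
  ]
}}

```text
clock: 6.3
tcp_pos: [0.4875, 0.0815, 0.1633]
orientation: [-0.0, 0.155, 0.988, 0.0]
wrist_force: [0.4, 3.6, -0.3]
finger_gap: 0.0001
```

```bash
cat > ang.py <<'E'
from h import *
from scipy.optimize import least_squares
import sys
H=np.array([.544,.081]); g=float(sys.argv[1])
for n in("scene","side"):
    p,d,c=cap(n); W=pts(d,c); cv2.imwrite(f"pics/{n}_{sys.argv[2]}.png",p)
    w=W.reshape(-1,3); q=p.reshape(-1,3).astype(int); R=np.hypot(*(w[:,:2]-H).T)
    hsv=cv2.cvtColor(p,cv2.COLOR_BGR2HSV).reshape(-1,3).astype(int)
    b=(abs(w[:,2]-.182)<.014)&(R>.07)&(R<.1)&(hsv[:,1]>70)&(hsv[:,0]<28)  # tan balls
    th=np.degrees(np.arctan2(w[b,1]-H[1],w[b,0]-H[0]))%360
    print(n,"balls",[(k,np.median(t).round(1),len(t)) for k in(0,120,240) for t in [((th-g-k+60)%360)[((th-g-k+60)%360)<120]-60+g+k] if len(t)])
    j=(abs(w[:,2]-.095)<.006)&(R>.03)&(R<.092)&(hsv[:,2]<110)  # dark lid
    x=w[j,:2]-H
    if len(x):print("  lid",len(x),np.degrees(np.arctan2(*np.median(x,0)[::-1])).round(1),np.hypot(*np.median(x,0)).round(3))
E
python3 arc.py 190 2; python3 ang.py 200 a
```

```text
now [0.4875 0.0815 0.1633] 179.45119895821608 0.05654506689417867 [ 0.41309476  3.57402676 -0.30589526]
[-0.07, -0.25] [-0.11, -0.24] scene balls [(0, np.float64(202.2), 39), (120, np.float64(321.6), 32)]
  lid 257 -97.6 0.059
side balls [(0, np.float64(205.4), 60), (120, np.float64(323.1), 50), (240, np.float64(443.5), 26)]
  lid 327 -95.6 0.06
```

The honey jar is now at about -96.6° and the mug at -84.2°, so about 12.5° remain.

```bash
python3 arc.py 192.3 5
```

```text
now [0.4873 0.0811 0.1632] 179.93095485999203 0.056709232245748635 [1.34631191 2.00363612 0.10294772]
[-0.03, -0.12] [-0.05, -0.11] [-0.05, -0.11] [-0.05, -0.11] [-0.06, -0.11]
```

Call:
{"method": "arm_command", "body": {
  "rows": [
    {"delta_pos": [-0.03, -0.12, 0], "rot": [0, 0, 0], "fingers": 1},
    {"delta_pos": [-0.05, -0.11, 0], "rot": [0, 0, 0], "fingers": 1},
    {"delta_pos": [-0.05, -0.11, 0], "rot": [0, 0, 0], "fingers": 1},
    {"delta_pos": [-0.05, -0.11, 0], "rot": [0, 0, 0], "fingers": 1},
    {"delta_pos": [-0.06, -0.11, 0], "rot": [0, 0, 0], "fingers": 1},
    {"delta_pos": [0, 0, 0], "rot": [0, 0, 0], "fingers": 1},
    {"delta_pos": [0, 0, 0], "rot": [0, 0, 0], "fingers": 1}
  ]
}}

```text
clock: 7.1
tcp_pos: [0.4886, 0.0692, 0.1632]
orientation: [-0.0, 0.156, 0.988, -0.0]
wrist_force: [0.1, 2.1, 0.3]
finger_gap: 0.0
```

```bash
python3 arc.py 193 1; python3 ang.py 215 b
```

```text
now [0.4886 0.0692 0.1632] 192.05838784504346 0.05666573445914361 [0.11186429 2.08374388 0.32277129]
[-0.01, -0.05] scene balls [(0, np.float64(213.4), 42), (120, np.float64(333.0), 29)]
  lid 245 -87.0 0.059
side balls [(0, np.float64(215.2), 70), (120, np.float64(334.0), 53), (240, np.float64(454.8), 33)]
  lid 320 -85.3 0.061
```

Call:
{"method": "arm_command", "body": {
  "rows": [
    {"delta_pos": [-0.02, -0.07, 0], "rot": [0, 0, 0], "fingers": 1},
    {"delta_pos": [0, 0, 0], "rot": [0, 0, 0], "fingers": 1},
    {"delta_pos": [0, 0, 0], "rot": [0, 0, 0], "fingers": 1},
    {"delta_pos": [0, 0.2, 0], "rot": [0, 0, 0], "fingers": 1},
    {"delta_pos": [0, 0.4, 0], "rot": [0, 0, 0], "fingers": 1},
    {"delta_pos": [0, 0.4, 0], "rot": [0, 0, 0], "fingers": 1},
    {"delta_pos": [0, 0, 0], "rot": [0, 0, 0], "fingers": 1},
    {"delta_pos": [0, 0, -1], "rot": [0, 0, 0], "fingers": 1},
    {"delta_pos": [0, 0, -1], "rot": [0, 0, 0], "fingers": 1},
    {"delta_pos": [0, 0, -1], "rot": [0, 0, 0], "fingers": 1},
    {"delta_pos": [0, 0, -1], "rot": [0, 0, 0], "fingers": 1},
    {"delta_pos": [0, 0, -1], "rot": [0, 0, 0], "fingers": 1},
    {"delta_pos": [0, 0, 0], "rot": [0, 0, 0], "fingers": 1},
    {"delta_pos": [0, 0, 0], "rot": [0, 0, 0], "fingers": 1}
  ]
}}

```text
clock: 8.6
tcp_pos: [0.4951, 0.0873, 0.2632]
orientation: [0.0, 0.155, 0.988, 0.0]
wrist_force: [-0.1, 0.5, 0.0]
finger_gap: 0.0001
```

```bash
python3 ang.py 215 c; python3 ang.py 215 d; python3 - <<'E'
from h import *
from scipy.optimize import least_squares
a=cv2.imread("pics/scene_d.png");b=cv2.imread("pics/side_d.png")
o=np.zeros((540,800,3),np.uint8);o[:,:400]=cv2.resize(a[140:320,215:348],(400,540));o[:,400:]=cv2.resize(b[150:330,205:338],(400,540));cv2.imwrite("pics/c2.png",o)
print(env.get_state()["tcp_pos"],env.get_state()["wrist_force"])
for n,box in(("scene",(slice(250,305),slice(290,340))),("side",(slice(258,325),slice(262,332)))):
    p,d,c=cap(n);w=pts(d,c)[box].reshape(-1,3);a=w[(w[:,2]>.086)&(w[:,2]<.1)]
    s=least_squares(lambda x:np.hypot(a[:,0]-x[0],a[:,1]-x[1])-.037,np.median(a[:,:2],0),loss="soft_l1",f_scale=.003);print("mug",s.x.round(4))
E
```

```text
scene balls [(0, np.float64(214.2), 40), (120, np.float64(333.8), 28)]
  lid 242 -85.2 0.059
side balls [(0, np.float64(215.6), 69), (120, np.float64(334.1), 51), (240, np.float64(455.5), 30)]
  lid 320 -84.6 0.06
scene balls [(0, np.float64(214.1), 39), (120, np.float64(334.0), 28)]
  lid 245 -85.1 0.059
side balls [(0, np.float64(215.8), 70), (120, np.float64(334.5), 51), (240, np.float64(455.5), 28)]
  lid 318 -84.4 0.06
[0.49419428 0.0872654  0.26210138] [ 0.65484227 -0.01765656 -0.45269695]
mug [ 0.5634 -0.1216]
mug [ 0.5661 -0.1219]
```

View pics/c2.png

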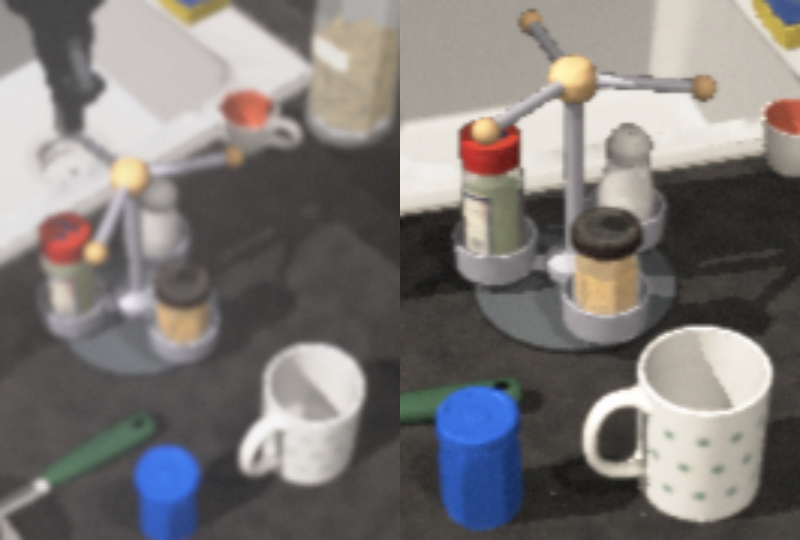

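The crops show the honey jar (scene crop about (180,310)) in line between the post base (135,300) and the mug (310,410). All jars are upright in their cups, and the finger is clear above the stand.

```bash
python3 -c "
from workcell import env
print(env.hand_in())"
```

```text
the job is handed in; nothing more can be done
None
```

I turned the stand about 66° counterclockwise, pushing one star arm with the closed fingertip. The finger then backed off, rose clear of the stand, and I handed the job in at about 9 s on the robot's clock.

- **Alignment:** the honey jar's lid measured -85.1° (scene camera) and -84.4° (side camera), against -84.2° for the mug. The line should pass within about 4 mm of the mug's middle. The ball angles ran from about -86° to -84° and agree, allowing for a slight bias towards the cameras.
- **Stand at rest:** two looks in succession gave the same angle.
- **Jars and mug:** in the pictures all jars stand upright in their cups. The mug's measured position changed by less than 1 mm.
- **Forces:** the highest reading was about 5.5 N, taken at the end of a move call, so peaks within a move were not seen. Early in the push the force pointed partly towards the hub, probably from touching the ball at the arm's end, so I moved the finger inward.

The first arm call was refused because it left out the rotation key; nothing moved. I did not measure the positions of the small cup, lemon, timer and peeler at the end; the arm went nowhere near them. I viewed 5 of the 10 pictures.

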